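Empty the last nuts from the gravity dispenser through a funnel into the canister

ROBOT

A 6-joint arm with a two-finger parallel gripper is mounted at the origin on the work surface. World frame = base frame: x ahead of the robot, y to its left, z up, the work surface at z = 0. Lengths are in m, angles in rad, forces in N, time in s.
With the tool pointing down it reaches from about 0.2 to 0.875 m from the base axis. Payload 3.4 kg.
Tool frame: the origin (TCP) lies between the finger pads; the fingertips stand 25 mm ahead of it and the grasp point (between the pads) lies 6 mm ahead of it (r.nose_length is the z of the fingertips in the tool frame, in m); z points along the fingers, y is the line along which they close (so a half turn about z gives the same grasp; the last joint's range is limited). The gripper opens to 94 mm and grips with 3 to 60 N. Pads are 16 mm wide; open, the fingers measure 119 mm over their backs; the gripper's body (75 mm by 177 mm) begins 78 mm behind the grasp point.
Start: joints at [-1.404, 0.276, 1.505, -0, 1.361, -0.121], TCP at [0.163, -0.551, 0.23] pointing down, gripper open.
Joint ranges: [-2.89, 2.89], [-0.75, 2.08], [0.22, 2.7], [-1.18, 4.32], [0.11, 2.71], [-2.7, 2.7]. Speed limits (rad/s): [2.57, 2.57, 3.14, 3.14, 3.14, 3.14].

INTERFACE

Orientations are given as a unit quaternion [w, x, y, z].
In Python, from plant import r, gripper_to, inverse_kinematics, vision, models, telemetry gives the robot as it stands. Calls block until the motion is done:
- r.move_to(position, orientation): joint-space move of the TCP to a pose.
- r.move_l(position, rot=None, vel=0.15, guard=None): straight line of the TCP; rot=None keeps the orientation; vel is the mean speed in m/s. With guard (N) it stops when the force on the tool has changed by that much, and returns True; else False.
- r.movej(angles): joint-space move.
- gripper_to(opening, f_grip=None): finger opening in m; f_grip is the grip in N (None keeps the last); returns when the fingers have stopped.
- r.hold(seconds).
- inverse_kinematics(position, orientation): joint angles nearest the present ones, or None.
- vision.snapshot(name): name is "side" or "top"; returns the picture (384x512x3 uint8, red, green, blue); there is no depth.
- vision.get_calibration(name): a dict with "fx", "fy", "cx", "cy" (pixels), "D" ([k1, k2, p1, p2, k3] as OpenCV has them; the pictures are not rectified), "position" and "orientation" of the camera in the world. Camera axes: x right, y down, z forward; pixel columns grow to the right and rows downward; lengths in m; the calibration is good to about 2 mm. A picture is of the moment at which its call begins. get_calibration takes no time and is no camera call.
A pose or a line that the arm cannot do raises r.PlanningError and nothing moves.
- r.sign_off(): hands the job in; it is judged then, once.
Trained networks look in the newest picture that a camera, given by its name, has taken for a name from the list of things; names that differ only in an ending like _2 or _b are one class to them, and where a whole thing is asked for, a point or a joint stands for the part that bears it (a point fixed in the world has none). Each returns a list of dicts, best first, with "score" (0 to 1); they miss things now and then, are a little off and sometimes report something else, mostly with a low value. They report only what shows in the picture. A call takes as long as a camera call. They do not tell look-alikes from the thing itself.
- models.boxes_of(thing, camera): "at" ([x, y, z] in m, in world coordinates, good to about 4 mm: the middle of the surface that is visible of it).
- models.regions_of(thing, camera): "pixels" (384x512 bool, what is visible of it).
- models.mark_of(thing, camera): "at" ([x, y, z] in m, in world coordinates, good to about 4 mm: a listed point, or the origin of a listed thing).
Readings, each from a call of its own:
- telemetry.current_t(): time.
- telemetry.current_joints(): joint angles.
- telemetry.current_dq(): joint speeds.
- telemetry.current_joint_efforts(): joint torques, N m.
- telemetry.current_ee_pos(): TCP position.
- telemetry.current_tool_rot(): TCP orientation.
- telemetry.current_wrist_force(): force on the tool from outside, world axes, zero at the start.
- telemetry.current_torque(): the same for the moment, N m.
- telemetry.current_opening(): finger opening in m.
- telemetry.current_finger_force(): force on a finger pad.
Only numpy, scipy, OpenCV 4.12 (cv2) and the standard library are available. Lean on these libraries where they do the work, as an engineer would, in place of code of your own. Each camera call takes 0.05 s, during which the arm holds its last target. There are 200 camera calls.

TASK

Empty the last six nuts out of the dispenser: set the wide funnel in the mouth of the tall canister with the strap handle, stand the two on the counter under the dispenser's spout, and press the dispenser's spring lever all the way down until every nut has dropped through the funnel into the canister. Then ease the lever back up to its rest slowly, taking a second or more - never let it snap up - and let go, leaving canister, funnel and nuts standing under the spout. Do not disturb the other things on the counter.

Things in the scene. Friction and masses are not known exactly. Their poses are not given: they have to be found in the camera images.
- dispenser: Fixed slim gravity dispenser, 543 mm tall: steel spout box, clear chute and bin behind it, dark stand. Origin on the counter straight under the spout's middle; -x is its front (lever side), y across. Spout box x -36 to 64, y -36 to 36, z 190 to 290 mm. Chute and bin x 50 to 250 mm, y within 36 mm, above z 410 within 69 mm. Base x 60 to 270, y -75 to 75, z 0 to 12 mm; posts from x 82 mm
- spout (a point): Middle of the spout's open underside (63 mm along x by 66 mm along y), 190 mm above the counter; axes as the dispenser's. The six macadamia nuts lie behind a gate in the sloping chute; once the lever is fully down they roll out and drop straight down here within about a second
- lever_pivot (a point): Fixed hinge of the lever on the spout, 305 mm above the counter, 30 mm in front of the spout's middle; the hinge axis is level, along the dispenser's y
- lever (a joint): Spring lever: 0 at rest (top stop; the arm then rises 0.25 rad towards its front end), 0.75 rad fully down (bottom stop, gate fully open). The spring always drives it back to 0: pressing straight down on the bar takes about 4 N at the top and 11 N fully down; let go, it snaps up at over 10 rad/s
- lever_grip (a point): Middle of the black crossbar at the lever's front end, a round bar 18 mm thick, 70 mm long along the dispenser's y, 100 mm from the hinge. At rest 127 mm in front of the spout's middle and 330 mm above the counter; fully down 118 mm in front and 257 mm up. Press it from above with shut fingers, or pinch it
- canister: Tall steel canister, open on top, 82 mm in diameter, 120 mm tall, mouth 74 mm wide, 0.15 to 0.31 kg. Origin under its centre, z up. Dark strap handle on its -x side, 14 mm wide (along y): level top strap x -40 to -107 mm, z 105 to 117 mm; upright x -95 to -107 mm, z 25 to 105 mm; lower strap z 25 to 37 mm. Take it from above across the 14 mm
- funnel: Wide steel funnel standing on its neck: neck 64 mm outside, 58 mm inside, 30 mm long; cone to a rim 114 mm wide at z = 74 mm. Origin at the centre of the neck's lower end, z up. Flat tab on its -x side, 14 mm wide (along y), x -56 to -102 mm, z 67 to 74 mm. 50 to 100 g. Seated in the canister its origin is about 83 mm above the canister's underside
- nut1: Macadamia nut in its brown shell, a ball 25 mm across, 10 g. Origin at its centre
- nut2: Macadamia nut in its brown shell, a ball 25 mm across, 10 g. Origin at its centre
- nut3: Macadamia nut in its brown shell, a ball 25 mm across, 10 g. Origin at its centre
- nut4: Macadamia nut in its brown shell, a ball 25 mm across, 10 g. Origin at its centre
- nut5: Macadamia nut in its brown shell, a ball 25 mm across, 10 g. Origin at its centre
- nut6: Macadamia nut in its brown shell, a ball 25 mm across, 10 g. Origin at its centre
- mug: White mug, 80 mm wide, 85 mm tall, handle on its +y side; bystander. Origin under its centre
- beaker: Short steel beaker without handle, 68 mm wide, 70 mm tall; bystander. Origin under its centre
- jam_jar: Closed jam jar, 64 mm wide, 85 mm tall, standing beside the dispenser; bystander. Origin under its centre
- pepper_mill: Dark turned wooden pepper mill, 58 mm wide, 148 mm tall; bystander. Origin under its centre
- tongs: Steel serving tongs lying flat, 210 mm long (along x) and 80 mm wide, 18 mm high; bystander. Origin under the middle
- bread_roll: Bread roll, 84 mm wide, 50 mm tall, on a wooden board 16 mm thick, 140 by 160 mm; bystander. Origin under its centre
There are look-alikes about, which are no part of the job. Leave any green or turquoise look-alike of the canister alone.

How it is judged:
On the way, in this order (a step that is already met when the one before it is completed fails the run):
1. funnel seated in the canister's mouth, both standing on the counter under the spout, the lever still at rest (horizontal distance between funnel and canister below 0.012 m and z of funnel in the frame of canister between 0.07 and 0.095 m and angle between the z axis of funnel and the z axis of canister, either way round below 0.15 rad and height (world z) of canister below 0.008 m and angle between canister's own z axis and vertical below 0.1 rad and horizontal distance between spout and funnel below 0.035 m and value of joint lever below 0.1 rad), for 0.2 s.
2. lever pressed fully down (value of joint lever above 0.65 rad), for 0.2 s.
At the end, for the whole second after the job is handed in: All six nuts in the canister (within 40 mm of its axis, under 100 mm up); funnel still seated in its mouth (within 12 mm of its axis, 0.15 rad); canister upright on the counter within 45 mm of the spout's middle and at rest; lever fully up (below 0.04 rad) (horizontal distance between each of nut1, nut2, nut3, nut4, nut5, nut6 and canister below 0.04 m and height (world z) of each of nut1, nut2, nut3, nut4, nut5, nut6 below 0.1 m and horizontal distance between funnel and canister below 0.012 m and z of funnel in the frame of canister between 0.07 and 0.095 m and angle between the z axis of funnel and the z axis of canister, either way round below 0.15 rad and height (world z) of canister below 0.008 m and angle between canister's own z axis and vertical below 0.1 rad and horizontal distance between spout and canister below 0.045 m and value of joint lever below 0.04 rad and linear speed of canister below 0.02 m/s); the robot touches nothing.
It fails at once if the lever snaps back: it rises faster than 1.5 rad/s (velocity of joint lever below -1.5 rad/s).
It fails at once if a bystander is shifted by more than 30 mm (distance of any of mug, beaker, jam_jar, pepper_mill, tongs, bread_roll from where it was at the start of the episode above 0.03 m).
It also fails if it takes over 72 s, if anything falls off the work surface, if the arm or the gripper's body presses on something with over 40 N, if the wrist force passes 120 N, or if a joint passes its speed limit or range.

## Working session

There is one attempt and no reset: what is moved stays moved. The work goes in short steps, each a Python script; the robot and the scene stay as the last script left them, time stands still between calls to the robot, and variables do not carry over. Pictures are saved under pics/ and viewed, at most 10 in all, crops included, and the job is handed in when it is done.

```bash
mkdir -p pics; python3 - <<'E'
from plant import r,vision,models,telemetry
import cv2
for c in("side","top"):
    im=vision.snapshot(c); cv2.imwrite(f"pics/{c}0.png",im[:,:,::-1])
    k=vision.get_calibration(c); print(c,{a:[round(float(x),3) for x in b] if hasattr(b,'__len__') else b for a,b in k.items()})
    for n in["spout","lever_grip","lever_pivot","canister","funnel","dispenser","mug","beaker","jam_jar","pepper_mill","tongs","bread_roll"]:
        print(n,[(round(d["score"],2),[round(float(x),3) for x in d["at"]]) for d in models.mark_of(n,c)])
print(telemetry.current_t())
E
```

```text
side {'fx': 488.7643372458529, 'fy': 488.7643372458529, 'cx': 249.50583380105664, 'cy': 201.5704833530257, 'D': [-0.172, 0.0, 0.0, 0.0, 0.0], 'position': [0.419, 1.131, 1.184], 'orientation': [0.017, -0.044, 0.912, -0.407]}
spout [(0.73, [0.643, -0.218, 0.191])]
lever_grip [(0.71, [0.647, -0.094, 0.331]), (0.35, [0.782, -0.205, 0.001])]
lever_pivot [(0.66, [0.647, -0.195, 0.304])]
canister [(0.92, [0.269, -0.272, -0.003]), (0.89, [0.534, 0.088, -0.001]), (0.73, [0.26, 0.297, -0.001])]
funnel [(0.74, [0.653, 0.201, 0.004])]
dispenser [(0.72, [0.645, -0.224, -0.002]), (0.17, [0.778, -0.207, -0.001])]
mug [(0.8, [0.506, 0.372, -0.002]), (0.75, [0.643, -0.228, -0.003])]
beaker [(0.75, [0.418, 0.148, 0.001]), (0.4, [0.625, 0.336, 0.001])]
jam_jar [(0.63, [0.781, -0.206, -0.001])]
pepper_mill [(0.59, [0.621, 0.339, 0.001])]
tongs [(0.84, [0.429, -0.121, -0.001])]
bread_roll [(0.67, [0.772, 0.031, 0.016])]
top {'fx': 494.47219364440576, 'fy': 494.47219364440576, 'cx': 257.89912835051433, 'cy': 199.6922872298412, 'D': [-0.217, 0.0, 0.0, 0.0, 0.0], 'position': [0.377, 0.015, 1.787], 'orientation': [-0.028, 0.708, -0.705, 0.034]}
spout [(0.8, [0.648, -0.221, 0.188]), (0.47, [0.644, -0.191, 0.304])]
lever_grip [(0.7, [0.647, -0.095, 0.331])]
lever_pivot [(0.68, [0.643, -0.189, 0.308])]
canister [(0.93, [0.532, 0.089, 0.001]), (0.6, [0.258, 0.297, -0.003]), (0.6, [0.273, -0.271, -0.005])]
funnel [(0.7, [0.657, 0.201, -0.001]), (0.51, [0.413, 0.146, -0.0])]
dispenser [(0.6, [0.533, 0.089, 0.0])]
mug [(0.72, [0.508, 0.374, 0.002])]
beaker [(0.61, [0.413, 0.146, -0.002])]
jam_jar [(0.57, [0.785, -0.207, 0.001]), (0.27, [0.646, -0.094, 0.327])]
pepper_mill [(0.81, [0.617, 0.334, -0.001])]
tongs [(0.9, [0.428, -0.117, -0.001])]
bread_roll [(0.92, [0.772, 0.034, 0.016])]
1.3
```

View pics/side0.png

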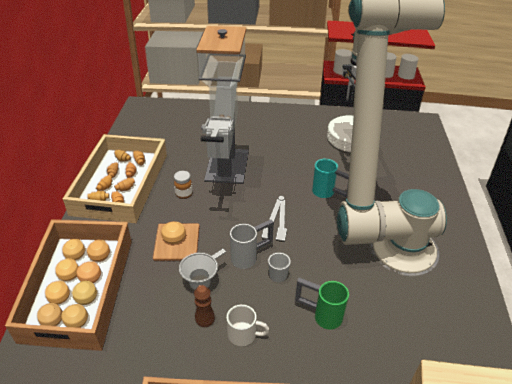

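View pics/top0.png

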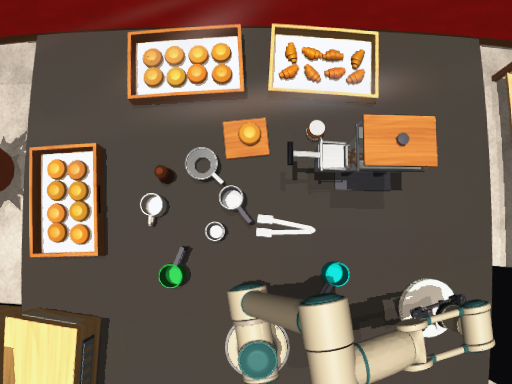

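The steel canister is at top px (231,198) with its handle running toward (250,220). The funnel is at (202,163) with its tab toward (222,182), and the dispenser's lever bar is at (290,153), facing +y. The green and turquoise canisters are the look-alikes. Next I refine the positions and the handle and tab angles.

```bash
cat > h.py <<'E'
from plant import r,gripper_to,inverse_kinematics,vision,models,telemetry as T
import numpy as np,cv2
from scipy.spatial.transform import Rotation as R
def rot(q): return R.from_quat(np.r_[q[1:],q[0]])
def quat(yaw,tilt=0):
    """tool down, closing axis perpendicular to direction yaw; tilt leans the gripper body toward yaw"""
    d=np.array([np.cos(yaw),np.sin(yaw),0]); z=np.sin(tilt)*-d+np.array([0,0,-np.cos(tilt)])
    y=np.cross([0,0,1],d); m=np.c_[np.cross(y,z),y,z]
    q=R.from_matrix(m).as_quat(); q2=(R.from_matrix(m)*R.from_euler('z',np.pi)).as_quat()
    return [np.r_[a[3],a[:3]] for a in(q,q2)]
def tool_z(q): return rot(q).apply([0,0,1])
def to_plane(px,cam,z):
    k=vision.get_calibration(cam);K=np.array([[k["fx"],0,k["cx"]],[0,k["fy"],k["cy"]],[0,0,1]])
    u=cv2.undistortPoints(np.float64(px).reshape(-1,1,2),K,np.array(k["D"]))[:,0]
    d=rot(k["orientation"]).apply(np.c_[u,np.ones(len(u))]);p=np.array(k["position"])
    return p+d*((z-p[2])/d[:,2])[:,None]
def find(n,near,k=3,tol=.05):
    """mean of marks near a guess over both cameras"""
    o=[]
    for c in("side","top"):
        for _ in range(k):
            vision.snapshot(c); o+=[m["at"] for m in models.mark_of(n,c) if np.linalg.norm(np.array(m["at"])[:2]-np.array(near)[:2])<tol][:1]
    o=np.array(o); return (np.median(o,0),o.std(0).round(4),len(o)) if len(o) else None
def arm_angle(n,c,z,lo,hi,cam="top"):
    """direction of the handle/tab at height z about centre c"""
    vision.snapshot(cam); best=None
    for g in models.regions_of(n,cam):
        v,u=np.nonzero(g["pixels"]); p=to_plane(np.c_[u,v],cam,z)[:,:2]-c[:2]; d=np.hypot(*p.T)
        s=p[(d>lo)&(d<hi)]
        if np.median(d)<.08 and len(s): return np.arctan2(*s.mean(0)[::-1]),len(s),d[d<.15].max()
E
python3 - <<'E'
from h import *
np.set_printoptions(precision=4,suppress=True)
c=find("canister",(.533,.089));f=find("funnel",(.655,.201));print(c,f)
print(find("spout",(.645,-.22),2),find("lever_grip",(.647,-.0945),2),find("lever_pivot",(.645,-.192),2))
for cam in("top","side"): print(cam,arm_angle("canister",c[0],.117,.06,.13,cam),arm_angle("funnel",f[0],.074,.068,.13,cam))
print(T.current_t())
E
```

```text
(array([0.5314, 0.0898, 0.0005]), array([0.0014, 0.0019, 0.0011]), 6) (array([0.6556, 0.2011, 0.0014]), array([0.0011, 0.0016, 0.0011]), 6)
(array([ 0.6461, -0.221 ,  0.1903]), array([0.0022, 0.0022, 0.0018]), 4) (array([ 0.6462, -0.0933,  0.3299]), array([0.0014, 0.0016, 0.0019]), 4) (array([ 0.6439, -0.192 ,  0.307 ]), array([0.0016, 0.002 , 0.001 ]), 4)
top (np.float64(-2.522720589270573), 61, np.float64(0.10549900789033576)) (np.float64(-2.300917648282618), 23, np.float64(0.09579306622259054))
side (np.float64(1.981222604518015), 681, np.float64(0.1427862799069462)) (np.float64(2.887392238580492), 87, np.float64(0.0969693235688034))
4.1
```

```bash
cat >> h.py <<'E'
G=.006
def tcp(g,q): return np.array(g)-G*tool_z(q)
def best(g,yaw,tilt=0,prev=None):
    j0=np.array(T.current_joints()) if prev is None else prev
    o=[(np.abs(np.array(j)-j0).max(),i,q,np.array(j)) for i,q in enumerate(quat(yaw,tilt)) if (j:=inverse_kinematics(tcp(g,q),q)) is not None]
    return sorted(o,key=lambda t:t[:2])
E
python3 - <<'E'
from h import *
np.set_printoptions(precision=3,suppress=True)
C=np.array([.5314,.0898]);F=np.array([.6556,.2011]);S=np.array([.646,-.2205])
e=lambda a:np.array([np.cos(a),np.sin(a)])
for nm,c,a,z,rad,t in[("tab",F,-2.30,.07,.086,0),("seat",C,np.radians(140),.153,.086,0),("handle",C,-2.52,.111,.088,.26),("spout",S,np.pi,.111,.088,.26),("press",S+[0,.127],0,.36,0,0),("press90",S+[0,.127],np.pi/2,.36,0,0)]:
    for b in best(np.r_[c+rad*e(a),z],a,t): print(nm,b[1],round(b[0],2),b[3])
E
```

```text
tab 0 1.52 [ 0.112  0.451  1.641 -0.     1.05   0.841]
tab 1 2.18 [ 0.112  0.451  1.641 -0.     1.05  -2.301]
seat 1 1.56 [ 0.159  0.199  1.8   -0.     1.143 -0.713]
seat 0 2.55 [ 0.159  0.199  1.8   -0.     1.143  2.428]
handle 0 1.18 [-0.227  0.108  2.08   0.273  0.798  0.547]
handle 1 2.47 [-0.227  0.108  2.08   0.273  0.798 -2.595]
spout 0 0.99 [-0.581  0.289  1.829  0.195  0.815  0.871]
spout 1 2.15 [-0.581  0.289  1.829  0.195  0.815 -2.271]
press 1 1.44 [-0.25   0.363  1.051 -0.     1.727  1.321]
press 0 1.7 [-0.25   0.363  1.051 -0.     1.727 -1.821]
press90 1 1.15 [-0.25   0.363  1.051 -0.     1.727 -0.25 ]
```

```bash
cat > s1.py <<'E'
from h import *
np.set_printoptions(precision=4,suppress=True)
F=np.array([.6556,.2011]);a=-2.30
q=quat(a)[0]; g=np.r_[F+.086*np.array([np.cos(a),np.sin(a)]),.07]
r.move_to([.25,-.35,.35],q); r.move_to([.36,0.,.35],q)
gripper_to(.045,20)
r.move_to(tcp(g+[0,0,.1],q),q)
print(r.move_l(tcp(g,q),vel=.1,guard=8),T.current_ee_pos())
gripper_to(0,60); print(T.current_opening(),T.current_finger_force())
r.move_l(tcp(g+[0,0,.02],q),vel=.05); r.move_l(tcp(g+[0,0,.16],q))
print(T.current_opening(),T.current_wrist_force(),T.current_t())
for c in("side","top"): cv2.imwrite(f"pics/{c}1.png",vision.snapshot(c)[:,:,::-1])
print(find("funnel",F,3,.06))
E
python3 s1.py; python3 -c "
import cv2,numpy as np
cv2.imwrite('pics/b1.png',cv2.resize(np.hstack([cv2.imread('pics/side1.png')[100:384,100:400],cv2.imread('pics/top1.png')[60:344,100:400]]),(790,374)))"
```

```text
False [0.5989 0.137  0.0767]
0.012479634364082634 60.00026285648346
0.013079000790776014 [ 0.1761 -0.048  -0.3727] 11.975
(array([0.6553, 0.2002, 0.1601]), array([0.0018, 0.0014, 0.0023]), 6)
```

View pics/b1.png

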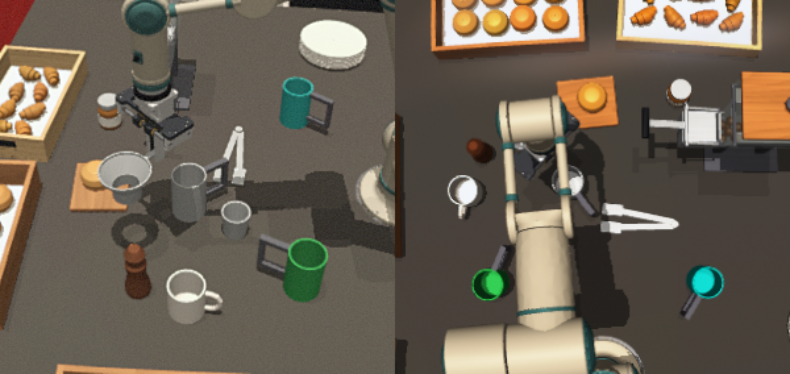

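The funnel is held level by its tab (left view, px (125,175)), with the canister clear beside it. Now I carry it over the mouth and check before lowering.

```bash
cat > s2.py <<'E'
from h import *
np.set_printoptions(precision=4,suppress=True)
C=np.array([.5314,.0898]);a=np.radians(140);q=quat(a)[0];u=np.array([np.cos(a),np.sin(a)])
p=np.array(T.current_ee_pos());r.move_l(p+[0,0,.06])
g=lambda z:np.r_[C+.086*u,z+.07]
r.move_to(tcp(g(.22),q),q); r.move_l(tcp(g(.135),q),vel=.1)
f=find("funnel",C,4,.06);print(f)
print(find("canister",C,3,.04), arm_angle("funnel",f[0],.209,.068,.13),T.current_t())
cv2.imwrite("pics/side2.png",cv2.resize(vision.snapshot("side")[180:310,170:330,::-1],None,fx=4,fy=4))
E
python3 s2.py
```

```text
(array([0.5321, 0.089 , 0.1356]), array([0.0017, 0.0008, 0.002 ]), 8)
(array([ 0.5309,  0.0902, -0.0001]), array([0.0014, 0.0019, 0.0019]), 6) None 17.1417
```

View pics/side2.png

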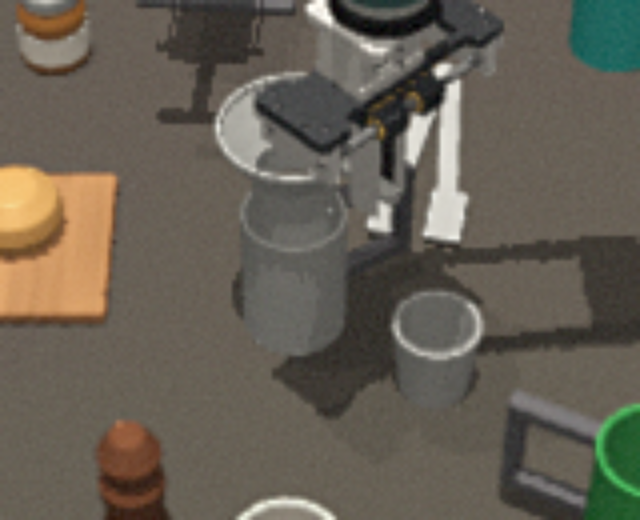

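The funnel hangs centred over the mouth (neck at px (290,190), rim of the canister at (293,215)). Lowering it.

```bash
cat > s3.py <<'E'
from h import *
np.set_printoptions(precision=4,suppress=True)
p=np.array(T.current_ee_pos())+[-.001,.001,0]
r.move_l(p-[0,0,.04],vel=.08,guard=5); print(r.move_l(p-[0,0,.056],vel=.03,guard=4),.135+T.current_ee_pos()[2]-p[2],T.current_wrist_force())
gripper_to(.04,20); r.hold(.2); p=np.array(T.current_ee_pos()); r.move_l(p+[0,0,.1])
r.move_to([.36,.0,.35],quat(-2.52,.26)[0])
C=np.array([.531,.09])
print(find("funnel",C,4,.06),find("canister",C,4,.04),arm_angle("funnel",C,.157,.068,.13),arm_angle("canister",C,.117,.07,.13),T.current_t())
for c in("side","top"): cv2.imwrite(f"pics/{c}3.png",vision.snapshot(c)[:,:,::-1])
E
python3 s3.py;python3 -c "
import cv2,numpy as np
cv2.imwrite('pics/b3.png',cv2.resize(np.hstack([cv2.imread('pics/side3.png')[160:340,150:350],cv2.imread('pics/top3.png')[120:300,140:340]]),(800,360)))"
```

```text
True 0.07995209220892163 [-0.1139  0.6843  3.0662]
(array([0.5341, 0.0907, 0.0848]), array([0.0015, 0.0009, 0.0021]), 8) (array([0.5319, 0.0907, 0.0026]), array([0.002 , 0.0013, 0.0013]), 8) (np.float64(2.4132599857847112), 42, np.float64(0.1000900743581962)) (np.float64(-2.5006042665457535), 64, np.float64(0.10722588307816311)) 23.4667
```

View pics/b3.png

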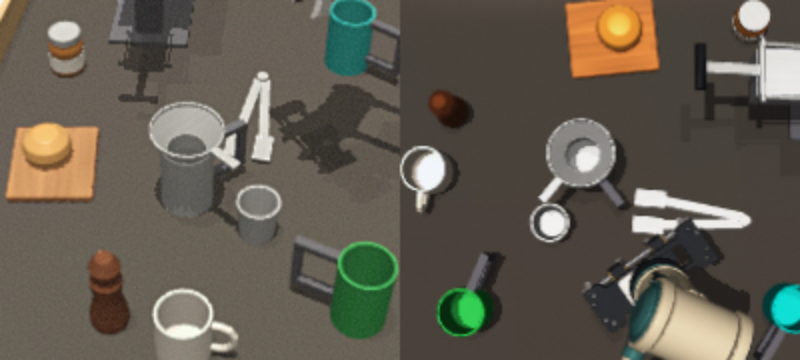

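The funnel is seated: the side view shows it level at (187,125). Its tab is about 80° from the handle. Next I grasp the handle and slide the pair under the spout.

```bash
cat > s4.py <<'E'
from h import *
np.set_printoptions(precision=4,suppress=True)
C=np.array([.5325,.0903]);S=np.array([.646,-.2205]);a=-2.51;t=.26
h=lambda c,a,z:np.r_[c+.088*np.array([np.cos(a),np.sin(a)]),z]
q=quat(a,t)[0];g=h(C,a,.111);up=-tool_z(q)
r.move_to(tcp(g+.1*up,q),q)
print(r.move_l(tcp(g,q),vel=.1,guard=8))
gripper_to(0,60); print(T.current_opening(),T.current_wrist_force())
r.move_l(tcp(g+[0,0,.001],q),vel=.02)
n=4
for i in range(1,n+1):
    s=i/n; ai=-2.51+s*(-np.pi+2.51); qi=quat(ai,t)[0]
    r.move_l(tcp(h(C+s*(S-C),ai,.112),qi),qi,vel=.1)
print(T.current_wrist_force(),T.current_t())
print(find("funnel",S,3,.06),find("canister",S,3,.06))
for c in("side","top"): cv2.imwrite(f"pics/{c}4.png",vision.snapshot(c)[:,:,::-1])
E
python3 s4.py;python3 -c "
import cv2,numpy as np
cv2.imwrite('pics/b4.png',cv2.resize(np.hstack([cv2.imread('pics/side4.png')[60:240,150:350],cv2.imread('pics/top4.png')[90:270,210:410]]),(800,360)))"
```

```text
False
0.013463810260602345 [-0.8917  0.3411  1.7389]
[ 0.4485 -0.0184 -2.7285] 29.5333
(array([ 0.648 , -0.2215,  0.0858]), array([0.0027, 0.0008, 0.0025]), 5) (array([ 0.6459, -0.2228,  0.0006]), array([0.0017, 0.0017, 0.0019]), 6)
```

View pics/b4.png

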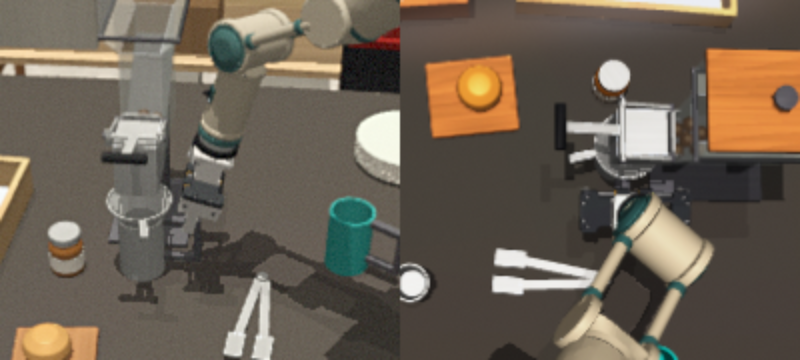

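The canister stands under the spout (side px (142,235)) with the funnel seated and centred within 3 mm. Releasing it, then pressing the lever.

```bash
cat > s5.py <<'E'
from h import *
np.set_printoptions(precision=4,suppress=True)
S=np.array([.646,-.2205])
p=np.array(T.current_ee_pos());r.move_l(p-[0,0,.001],vel=.02)
gripper_to(.04,20); q=T.current_tool_rot(); p=np.array(T.current_ee_pos())
r.move_l(p-.12*tool_z(q)-[.03,0,0],vel=.15); gripper_to(0,20)
Q=quat(np.pi/2)[1]; L=r.nose_length
r.move_to([.42,-.1,.42],Q)
print(find("funnel",S,2,.06),find("canister",S,2,.06))
B=find("lever_grip",(.646,-.094),2,.04)[0];print(B)
B=np.array([.646,-.0935,.330])
P=lambda l,dz=0:np.array([B[0],B[1]+.1*(np.cos(.25-l)-np.cos(.25)),.305+.1*np.sin(.25-l)+.009+L+dz])
r.move_to(P(0,.05),Q)
hit=r.move_l(P(0,-.015),vel=.03,guard=2); z=T.current_ee_pos()[2]; off=z-P(0)[2]
print("contact",hit,off,T.current_wrist_force(),T.current_t())
E
python3 s5.py
```

```text
(array([ 0.6474, -0.2208,  0.0835]), array([0.001 , 0.0014, 0.0025]), 4) (array([ 0.6456, -0.2213,  0.0001]), array([0.0022, 0.0025, 0.0013]), 4)
[ 0.6445 -0.0948  0.331 ]
contact True -0.0010648692062873444 [0.1385 0.0575 2.4425] 38.2167
```

```bash
cat > s6.py <<'E'
from h import *
np.set_printoptions(precision=4,suppress=True)
L=r.nose_length;S=np.array([.646,-.2205]);B=np.array([.646,-.0935])
P=lambda l,dz=0:np.array([B[0],B[1]+.1*(np.cos(.25-l)-np.cos(.25)),.305+.1*np.sin(.25-l)+.009+L+dz])
for l in(.25,.5,.7): r.move_l(P(l),vel=.05)
print(T.current_wrist_force())
print(r.move_l(P(.75,-.004),vel=.02,guard=14),T.current_ee_pos()-P(.75),T.current_wrist_force())
r.hold(2)
print(find("lever_grip",(.646,-.1),1,.04))
cv2.imwrite("pics/side6.png",cv2.resize(vision.snapshot("side")[80:240,150:300,::-1],None,fx=3.5,fy=3.5))
cv2.imwrite("pics/top6.png",cv2.resize(vision.snapshot("top")[90:210,260:410,::-1],None,fx=3,fy=3))
for c in("side","top"):
    for k in(1,): print([(round(m["score"],2),np.round(m["at"],3)) for m in models.boxes_of("nut1",c)])
print(T.current_t())
E
python3 s6.py
```

```text
[-0.2978  4.5041  6.337 ]
False [ 0.0005  0.0013 -0.0002] [-1.5457  5.3772 16.0221]
(array([ 0.6457, -0.1041,  0.2569]), array([0., 0., 0.]), 1)
[]
[]
43.025
```

View pics/side6.png

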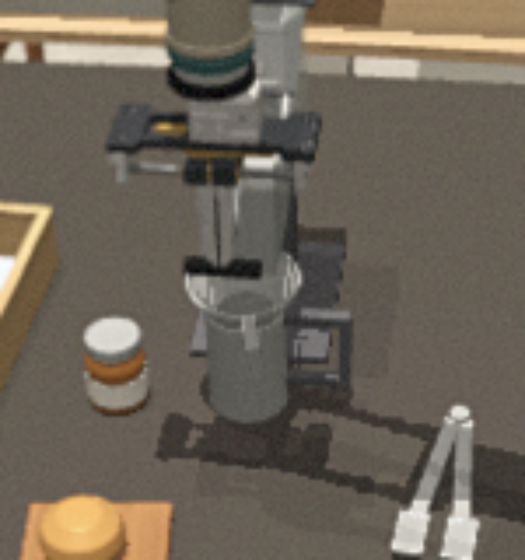

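The lever bar is at its bottom stop (px (222,267), network z 0.257, force 16 N). No nuts show in the funnel, so I check the chute from the top view.

View pics/top6.png

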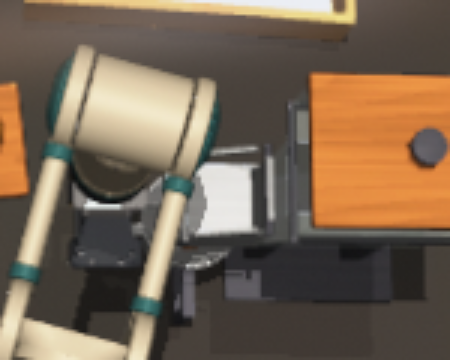

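The brown nuts seen earlier at the chute's exit are gone. Easing the lever up.

```bash
cat > s7.py <<'E'
from h import *
np.set_printoptions(precision=4,suppress=True)
L=r.nose_length;S=np.array([.646,-.2205]);B=np.array([.646,-.0935])
P=lambda l,dz=0:np.array([B[0],B[1]+.1*(np.cos(.25-l)-np.cos(.25)),.305+.1*np.sin(.25-l)+.009+L+dz])
r.hold(1)
for l in(.7,.5,.25,.08,0): r.move_l(P(l),vel=.025)
r.move_l(P(0,.008),vel=.01); print(T.current_wrist_force())
r.move_l(P(0,.08)); r.move_to([.42,-.1,.42],T.current_tool_rot())
print(find("lever_grip",(.646,-.094),2,.04),find("funnel",S,2,.06),find("canister",S,2,.06))
for n in range(1): 
    for c in("side","top"): print([(round(m["score"],2),np.round(m["at"],3)) for m in models.boxes_of("nut1",c)])
for c in("side","top"): cv2.imwrite(f"pics/{c}7.png",vision.snapshot(c)[:,:,::-1])
print(T.current_t())
E
python3 s7.py;python3 -c "
import cv2,numpy as np
cv2.imwrite('pics/b7.png',cv2.resize(np.hstack([cv2.imread('pics/side7.png')[60:240,150:350],cv2.imread('pics/top7.png')[90:270,210:410]]),(800,360)))"
```

```text
[-0.1049  0.3904 -0.4032]
(array([ 0.6446, -0.0927,  0.3291]), array([0.0008, 0.0004, 0.0014]), 4) (array([ 0.6486, -0.2248,  0.0849]), array([0.0027, 0.0012, 0.0017]), 4) (array([ 0.6477, -0.2233,  0.0017]), array([0.0013, 0.0013, 0.0011]), 4)
[]
[(0.5, array([0.416, 0.151, 0.019]))]
51.8167
```

View pics/b7.png

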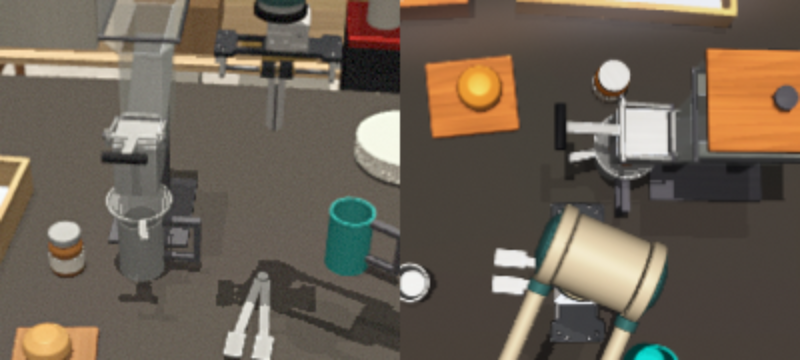

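The lever is back at rest and the canister and funnel stand under the spout. The brown nuts at the chute exit (685,145) are gone, and none lie on the counter.

```bash
python3 -c "
from plant import r
print(r.sign_off())"
```

```text
the job is handed in; nothing more can be done
None
```

I handed the job in at about 52 s: the funnel is seated in the canister under the spout, the lever was pressed to its bottom stop and eased back to rest, and I touched none of the bystanders; the nuts had left the chute and none lay on the counter, but the cameras could not see inside the canister to count all six.

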